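# Load a spacer and keyed gear on a sprung arbor and hold them home

## Robot

A 6-joint arm with a two-finger parallel gripper is mounted at the origin on the work surface. World frame = base frame: x ahead of the robot, y to its left, z up, the work surface at z = 0. Lengths are in m, angles in rad, forces in N, time in s.
With the tool pointing down it reaches from about 0.35 to 0.975 m from the base axis. Payload 4.9 kg.
Tool frame: the origin (TCP) lies on the front face of the gripper's body, between the roots of the fingers; the fingertips stand ctrl.tip_extent ahead of it and the grasp point (between the pads) lies 54 mm ahead of it (ctrl.tip_extent is the distance from the TCP to the fingertips, in m); z points along the fingers, y is the line along which they close (so a half turn about z gives the same grasp; the last joint's range is limited). The gripper opens to 85 mm and grips with 20 to 120 N. Pads are 22 mm wide; open, the fingers measure 114 mm over their backs; the gripper's body (76 mm by 85 mm) begins 54 mm behind the grasp point. The pads swing forward as they close: fully open they stand 13 mm farther back than shut.
Start: joints at [1.134, 0.053, 1.613, -0, 1.476, -0.119], TCP at [0.195, 0.594, 0.304] pointing down, gripper open.
Joint ranges: [-3.01, 3.01], [-1.01, 2.22], [0.06, 2.58], [-1.02, 4.17], [0.09, 2.62], [-3.14, 3.14]. Speed limits (rad/s): [2.57, 2.57, 3.14, 3.14, 3.14, 3.14].

## Interface

Orientations are given as a rotation vector (axis times angle).
In Python, from station import ctrl gives the robot as it stands.
- The arm moves only by the tool apply_moves, never from a script. Its argument "rows" is one flat list of numbers, 6 for each row, row after row: the shift along the tool's x, y, z normalised to -1 to 1, where 1 is 0.6 m, then the turn, a rotation vector about the tool's x, y, z normalised to -1 to 1, where 1 is 90 degrees. A call has 1 to 20 rows; each row is the pose to reach, as a shift and turn from the pose commanded when the call began, along the tool's axes at that moment; what a row does not reach only later rows make up. A row lasts 1/10 s, in which the tool goes at most 50 mm and 8.59 degrees, less where a joint would pass 70% of its speed; a pose out of reach is approached as far as the arm can. A call with a number of a shift or a turn outside -1 to 1 is refused whole. A call with a gripper value outside its range is refused whole. "grip" is the opening, from 0 (shut) to 1 (fully open), set as the call begins (left out, the last holds). The fingers move at their own pace and stop on an object; "grip_force" is the grip in N (left out, the last holds). Time passes only in rows, so rows that repeat a pose let the fingers close. It gives the time, the measured TCP pose, the force, the opening and the grip force at its end, in the units of the state.
- ctrl.get_obs(): the state, without advancing time (a new reading comes with each control period).
- ctrl.get_image(name): name is "scene" or "top" or "wrist"; returns (picture, depth): 384x512x3 uint8, blue, green, red; 384x512 float32, m along the optical axis (not along the pixel's ray), 0 where there is no reading.
- ctrl.camera_model(name): a dict with "mtx" (3x3 intrinsics, pixels), "R" (3x3) and "t" (3): a world point X has camera coordinates R X + t; the wrist camera has in their place "tool_from_camera" (4x4, takes a point from camera to tool coordinates, whose origin is the TCP and whose axes are the flange's). Camera axes: x right, y down, z forward; pixel columns grow to the right and rows downward; lengths in m; the calibration is good to about 2 mm. A picture is of the moment at which its call begins: read the wrist's pose just before it. camera_model takes no time and is no camera call.
- ctrl.finish_job(): hands the job in; it is judged then, once.
The state is a dict: "t": time; "q": joint angles; "dq": joint speeds; "effort": joint torques, N m; "tool_pos": TCP position; "tool_rot": TCP orientation; "contact_force": force on the tool from outside, world axes, zero at the start; "wrist_torque": the same for the moment, N m; "opening": finger opening in m; "grip_force": force on a finger pad.
Only numpy, scipy, OpenCV 4.12 (cv2) and the standard library are available. Lean on these libraries where they do the work, as an engineer would, in place of code of your own. Each camera call takes 0.05 s, during which the arm holds its last target. There are 200 camera calls.

## Task

First put the plain steel spacer ring over the keyed shaft of the arbor so that it lies flat on the sprung seat. Then take the toothed gear by its square boss, turn it until its cross-shaped bore meshes with the shaft's keys, slide it down onto the spacer and press until the seat is at the bottom of its travel. Finish while still holding the gear pressed fully home, and leave the other parts alone.

Things in the scene. Friction and masses are not known exactly. Their poses are not given: they have to be found in the camera images.
- stand: Fixed arbor: dark steel base 100 x 100 x 18 mm, upright steel shaft in its middle. Origin on the shaft's axis at bench level, z up. Shaft section is a cross: keys 8 mm wide along +x, -x, +y, -y, 26 mm over the tips, from the base up to 80 mm height; above, a round pilot 12.4 mm in diameter to 88 mm, then a cone to 6 mm diameter at 93 mm. Base sides parallel to the keys.
- arbor_tip (a point): Top of the pilot nose on the shaft's axis, 93 mm above the bench.
- seat_top (a point): Centre of the upper face of the sprung seat, a steel disc 48 mm in diameter and 8 mm thick around the shaft; this face is 38 mm above the bench when free and 30 mm when fully down. Moves with the seat.
- seat (a joint): Travel of the sprung seat: 0 free (up), 0.008 m fully down on its stop. The spring pushes up with about 7 N at the top and 14 N at the bottom of the travel, so the weight of spacer and gear does not push it down; it springs back when let go.
- spacer: Loose plain steel spacer ring, 52 mm outside, 34 mm bore, 24 mm high, about 0.18 kg, lying flat on the bench. Origin at the centre of its underside, z up. Passes freely over the keys.
- gear: Loose aluminium gear, 0.22 kg, teeth down. Toothed disc 75 mm in diameter, 12 mm high; above it a square boss 36 x 36 mm, sides facing its x and y, 12 to 44 mm up. Origin: centre of underside. Bore is a cross: slots 10.4 mm wide along x and y, 28.4 mm long; fits the keys every quarter turn (4 degrees play), the pilot at any yaw. Home: underside 54 mm above bench; 62 when first on spacer.
- collet: Bystander: loose steel split collet, cylinder 44 mm in diameter, 40 mm high, 18 mm bore, three slits. Origin at centre of underside. Leave alone.
- pulley: Bystander: loose aluminium pulley, 72 mm in diameter, 26 mm high, no bore, groove around its rim. Origin at centre of underside. Leave alone.
There are look-alikes about, which are no part of the job. What is shaped like the spacer but yellow is not meant.

How it is judged:
On the way, in this order (a step that is already met when the one before it is completed fails the run):
1. the spacer lies flat on the sprung seat, around the shaft, before the gear is on the shaft (horizontal distance between spacer and stand below 0.007 m and z of spacer in the frame of seat_top below 0.003 m and angle between spacer's own z axis and vertical below 0.08 rad and horizontal distance between gear and stand above 0.05 m), for 0.2 s.
2. the gear's bore has meshed with the keys of the shaft, teeth down (horizontal distance between gear and stand below 0.004 m and z of gear in the frame of stand below 0.074 m and angle between gear's own z axis and vertical below 0.12 rad), for 0.1 s.
At the end, for the whole second after the job is handed in: Seat down at least 6 of 8 mm, spacer on it (7 mm of axis, 3 mm of seat), gear meshed above (underside below 56.8 mm, 4 mm of axis, tilt under 0.1 rad), gear pressing the spacer with over 5 N, fingers still bearing on the gear, all still through the last second (value of joint seat above 0.006 m and z of gear in the frame of stand between 0.05 and 0.0568 m and horizontal distance between gear and stand below 0.004 m and angle between gear's own z axis and vertical below 0.1 rad and horizontal distance between spacer and stand below 0.007 m and z of spacer in the frame of seat_top between -0.003 and 0.003 m and contact force between gear and spacer above 5 N and contact force between the fingers and gear above 3 N and linear speed of gear below 0.02 m/s); the arm keeps its last pose, push and grip.
It fails at once if the collet was moved by more than 20 mm (distance of collet from where it was at the start of the episode above 0.02 m).
It fails at once if the pulley was moved by more than 20 mm (distance of pulley from where it was at the start of the episode above 0.02 m).
It also fails if it takes over 72 s, if anything falls off the work surface, if the arm or the gripper's body presses on something with over 40 N, if the wrist force passes 120 N, or if a joint passes its speed limit or range.

## Working session

There is one attempt and no reset: what is moved stays moved. The work goes in short steps, Python scripts to look and compute and a tool call to move; the robot and the scene stay as the last step left them, time stands still between calls to the robot, and variables do not carry over. Pictures are saved under pics/ and viewed, at most 10 in all, crops included, and the job is handed in when it is done.

Besides the shell and the picture viewer there is one more tool, called after ">>>" as name(argument=value, ...), one argument or row to a line, values as JSON. apply_moves: Moves the arm, as the interface text tells. Its arguments: {"type":"object","properties":{"rows":{"type":"array","items":{"type":"number"}},"grip":{"type":"number"},"grip_force":{"type":"number"}},"required":["rows"]}

```bash
mkdir -p pics; ls
cat > h.py <<'E'
import numpy as np, cv2
from scipy.spatial.transform import Rotation as Ro
from station import ctrl
def cam(n):
    o=ctrl.get_obs(); im,d=ctrl.get_image(n); m=ctrl.camera_model(n)
    K=np.array(m["mtx"])
    if n=="wrist":
        T=np.eye(4);T[:3,:3]=Ro.from_rotvec(o["tool_rot"]).as_matrix();T[:3,3]=o["tool_pos"]
        T=T@np.array(m["tool_from_camera"]); Rw,c=T[:3,:3],T[:3,3]
    else:
        R=np.array(m["R"]);Rw=R.T;c=-R.T@np.array(m["t"])
    return im,d,K,Rw,c
def cloud(d,K,Rw,c):
    v,u=np.mgrid[:d.shape[0],:d.shape[1]]
    p=np.stack([(u-K[0,2])/K[0,0]*d,(v-K[1,2])/K[1,1]*d,d],-1)
    return p@Rw.T+c
def ray(uv,z,K,Rw,c):
    r=Rw@np.linalg.solve(K,[uv[0],uv[1],1]); return c+r*(z-c[2])/r[2]
def moves(pos,yaw_turn=0):
    "shift in tool axes, normalised"
    o=ctrl.get_obs();R=Ro.from_rotvec(o["tool_rot"]).as_matrix()
    return R.T@(np.array(pos)-o["tool_pos"])/0.6
E
python3 - <<'E'
from h import *
o=ctrl.get_obs()
for k in o: print(k,np.round(o[k],3))
print(ctrl.tip_extent)
for n in("scene","top"):
    im,d,K,R,c=cam(n); cv2.imwrite(f"pics/{n}0.png",im); print(n,K.round(1).tolist(),R.round(3).tolist(),c.round(3))
print(ctrl.camera_model("wrist"))
E
```

```text
pics
t 0.0
q [ 1.134  0.053  1.614  0.     1.476 -0.119]
dq [-0.002  0.    -0.     0.001  0.001 -0.   ]
effort [-1.0000e-03 -3.9369e+01 -3.7018e+01 -0.0000e+00  7.0000e-03  0.0000e+00]
tool_pos [0.195 0.593 0.303]
tool_rot [-4.970e-01 -3.101e+00  3.000e-03]
contact_force [-0.418 -0.352  0.02 ]
wrist_torque [-0.054 -0.038  0.054]
grip_force 0.0
opening 0.085
0.0726
scene [[491.7, 0.0, 262.4], [0.0, 491.7, 199.2], [0.0, 0.0, 1.0]] [[-0.451, 0.661, -0.6], [0.892, 0.334, -0.303], [0.0, -0.672, -0.74]] [1.232 0.291 0.887]
top [[498.5, 0.0, 261.2], [0.0, 498.5, 193.4], [0.0, 0.0, 1.0]] [[-0.009, -0.987, 0.158], [-1.0, 0.01, 0.005], [-0.007, -0.158, -0.987]] [ 0.361 -0.033  1.385]
{'mtx': array([[283.21840629,   0.        , 255.32136147],
       [  0.        , 283.21840629, 193.68330273],
       [  0.        ,   0.        ,   1.        ]]), 'tool_from_camera': array([[-2.57678032e-04, -9.52119348e-01, -3.05726479e-01,
         7.89578777e-02],
       [ 9.99999812e-01, -7.51928612e-05, -6.08666304e-04,
         3.73354929e-04],
       [ 5.56534516e-04, -3.05726578e-01,  9.52119189e-01,
        -7.02542327e-02],
       [ 0.00000000e+00,  0.00000000e+00,  0.00000000e+00,
         1.00000000e+00]])}
```

View pics/top0.png

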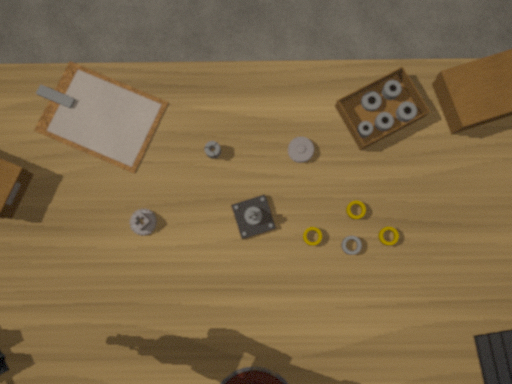

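View pics/scene0.png

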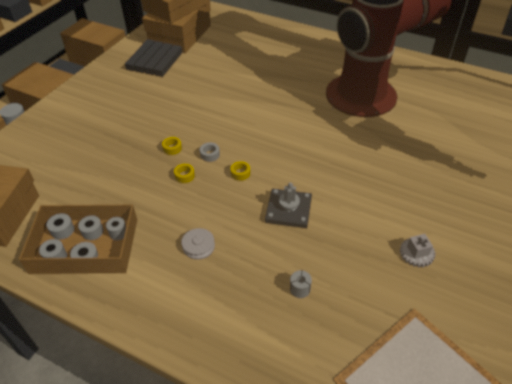

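The top view shows the arbor at (254,216), the grey spacer at (352,245) among three yellow rings, the gear at (144,222), the collet at (212,149) and the pulley at (302,150). The scene view agrees with this.

Run:
```python
from h import *
im,d,K,R,c=cam("top"); P=cloud(d,K,R,c)
for n,uv,z in (("arbor",(254,216),.09),("spacer",(352,245),.024),("gear",(144,222),.03)):
    p=ray(uv,z,K,R,c); s=P[uv[1]-18:uv[1]+19,uv[0]-18:uv[0]+19].reshape(-1,3)
    for lo,hi in ((.012,.03),(.03,.06),(.06,.1)):
        q=s[(s[:,2]>lo)&(s[:,2]<hi)]
        if len(q)>5: print("  ",lo,len(q),((q.min(0)+q.max(0))/2).round(4),q.mean(0).round(4))
    print(n,p.round(4))
    
o=ctrl.get_obs(); R0=Ro.from_rotvec(o["tool_rot"]).as_matrix(); print(R0.round(3), ctrl.tip_extent)
p=ray((352,245),.024,K,R,c); print("spacer shift from tcp, tool axes /0.6 (above, z .22, x back .0)",moves([p[0],p[1],.22]).round(3))
```

```text
0.012 934 [ 0.5168 -0.0054  0.02  ] [ 0.515  -0.005   0.0187]
   0.03 182 [ 0.5157 -0.0032  0.0451] [ 0.5143 -0.0038  0.0389]
   0.06 57 [ 0.5154 -0.0029  0.0801] [ 0.5148 -0.0037  0.0818]
arbor [ 0.508 -0.007  0.09 ]
   0.012 179 [ 0.4338 -0.2709  0.0217] [ 0.434  -0.2699  0.0237]
spacer [ 0.4336 -0.2714  0.024 ]
   0.012 225 [0.5034 0.3022 0.0209] [0.5025 0.2992 0.0156]
   0.03 152 [0.5047 0.3025 0.0415] [0.5041 0.3016 0.0428]
gear [0.5014 0.295  0.03  ]
[[-0.95   0.312 -0.001]
 [ 0.312  0.95  -0.001]
 [ 0.    -0.002 -1.   ]] 0.0726
spacer shift from tcp, tool axes /0.6 (above, z .22, x back .0) [-0.828 -1.245  0.14 ]
```

>>> apply_moves(
  rows=[-0.639, -0.301, 0.105, 0, 0, 0, -0.639, -0.301, 0.105, 0, 0, 0, -0.639, -0.301, 0.105, 0, 0, 0, -0.639, -0.301, 0.105, 0, 0, 0, -0.639, -0.301, 0.105, 0, 0, 0, -0.639, -0.301, 0.105, 0, 0, 0, -0.639, -0.301, 0.105, 0, 0, 0, -0.639, -0.301, 0.105, 0, 0, 0, -0.639, -0.301, 0.105, 0, 0, 0, -0.639, -0.301, 0.105, 0, 0, 0, -0.639, -0.301, 0.105, 0, 0, 0, -0.639, -0.301, 0.105, 0, 0, 0],
)

```text
t: 1.35
tool_pos: [0.5024, 0.303, 0.2409]
tool_rot: [-0.496, -3.102, -0.0]
contact_force: [-0.4, 0.1, 0.6]
opening: 0.0853
grip_force: 0.0
```

Run:
```python
from h import *
im,d,K,R,c=cam("wrist"); cv2.imwrite("pics/w1.png",im); P=cloud(d,K,R,c)
m=((P[...,2]>.035)&(P[...,2]<.055)&(d>0)&(np.hypot(P[...,0]-.503,P[...,1]-.302)<.05))
q=P[m]; (a,b),s,th=cv2.minAreaRect(q[:,:2].astype(np.float32)*1000)
print("boss",len(q),a,b,s,th,q[:,2].mean())
m=((P[...,2]>.006)&(P[...,2]<.018)&(d>0)&(np.hypot(P[...,0]-.503,P[...,1]-.302)<.06))
q=P[m];print("disc",cv2.minEnclosingCircle(q[:,:2].astype(np.float32)*1000))
print(ctrl.get_obs()["tool_pos"],ctrl.get_obs()["q"].round(3))
```

```text
boss 998 504.235107421875 305.130859375 (36.236270904541016, 36.80362319946289) 42.75495910644531 0.04324876489255031
disc ((504.26531982421875, 305.3572998046875), 37.739036560058594)
[0.50231704 0.30321129 0.24104547] [ 0.416  0.009  1.764  0.     1.368 -0.838]
```

View pics/w1.png

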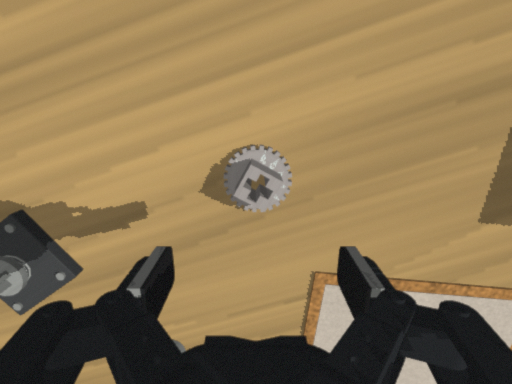

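The wrist view shows the gear at (258,178), with its square boss turned about 43° in world. The stand's corner is at the left edge.

>>> apply_moves(
  rows=[-0.179, -0.478, 0, 0, 0, 0, -0.179, -0.478, 0, 0, 0, 0, -0.179, -0.478, 0, 0, 0, 0, -0.179, -0.478, 0, 0, 0, 0, -0.179, -0.478, 0, 0, 0, 0, -0.179, -0.478, 0, 0, 0, 0, -0.179, -0.478, 0, 0, 0, 0, -0.179, -0.478, 0, 0, 0, 0, -0.179, -0.478, 0, 0, 0, 0],
)

```text
t: 2.3
tool_pos: [0.5154, -0.0022, 0.241]
tool_rot: [0.495, 3.102, 0.001]
contact_force: [0.3, -0.2, -0.1]
opening: 0.0855
grip_force: 0.0
```

```bash
cat > arb.py <<'E'
from h import *
im,d,K,R,c=cam("wrist"); cv2.imwrite("pics/w2.png",im); P=cloud(d,K,R,c)
r=np.hypot(P[...,0]-.515,P[...,1]+.003)
for lo,hi,rr in((.012,.024,.08),(.033,.045,.035),(.07,.084,.03),(.086,.1,.03)):
    m=(P[...,2]>lo)&(P[...,2]<hi)&(d>0)&(r<rr); q=P[m]
    if len(q)>4: print(lo,len(q),cv2.minAreaRect(q[:,:2].astype(np.float32)*1000),cv2.minEnclosingCircle(q[:,:2].astype(np.float32)*1000),q[:,2].mean(),q[:,2].max())
E
python3 arb.py
```

```text
0.012 6533 ((515.8576049804688, -1.2058944702148438), (100.25634002685547, 99.86780548095703), 16.932632446289062) ((515.214599609375, -1.2030988931655884), 68.8702621459961) 0.018230228010887282 0.022996805215695193
0.033 996 ((513.5081787109375, -0.2018890380859375), (46.807533264160156, 42.66344451904297), 67.09201049804688) ((515.5891723632812, -1.1717863082885742), 23.84884262084961) 0.03817795574661828 0.04471498376695621
0.07 411 ((515.8267211914062, -1.269357681274414), (24.153661727905273, 23.71148681640625), 60.773895263671875) ((515.781494140625, -1.3500802516937256), 13.663010597229004) 0.07866970443796335 0.08391399504220823
0.086 168 ((515.8616943359375, -1.234633445739746), (11.846891403198242, 11.559694290161133), 52.299217224121094) ((515.809814453125, -1.3760734796524048), 6.189240455627441) 0.0908143610130768 0.09430580503998859
```

View pics/w2.png

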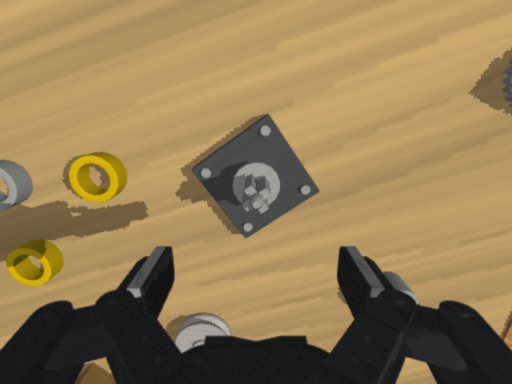

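The stand is at (256,188), and its depth gives centre (0.5158,-0.0013) and yaw 16.9°. Next I go over the grey spacer.

>>> apply_moves(
  rows=[-0.011, -0.468, 0.068, 0, 0, 0, -0.011, -0.468, 0.068, 0, 0, 0, -0.011, -0.468, 0.068, 0, 0, 0, -0.011, -0.468, 0.068, 0, 0, 0, -0.011, -0.468, 0.068, 0, 0, 0, -0.011, -0.468, 0.068, 0, 0, 0, -0.011, -0.468, 0.068, 0, 0, 0, -0.011, -0.468, 0.068, 0, 0, 0, -0.011, -0.468, 0.068, 0, 0, 0],
)

```text
t: 3.25
tool_pos: [0.4348, -0.2708, 0.2002]
tool_rot: [0.493, 3.103, 0.001]
contact_force: [0.8, -0.5, 0.2]
opening: 0.0855
grip_force: 0.0
```

Run:
```python
from h import *
im,d,K,R,c=cam("wrist"); cv2.imwrite("pics/w3.png",im); P=cloud(d,K,R,c)
hsv=cv2.cvtColor(im,cv2.COLOR_BGR2HSV)
m=((P[...,2]>.018)&(P[...,2]<.032)&(d>.1)).astype(np.uint8)
n,l,s,_=cv2.connectedComponentsWithStats(m)
for i in range(1,n):
    if s[i,4]>150:
        q=P[l==i]; print(s[i],cv2.minEnclosingCircle(q[:,:2].astype(np.float32)*1000),q[:,2].mean().round(4),"sat",hsv[l==i][:,1].mean())
print(ctrl.get_obs()["tool_pos"],ctrl.get_obs()["q"].round(3))
```

```text
[ 347  154   59   56 1597] ((459.5470275878906, -162.79324340820312), 26.077247619628906) 0.0234 sat 239.4621164683782
[489 160  23  41 357] ((495.7824401855469, -49.35826110839844), 19.19129753112793) 0.0192 sat 8.565826330532213
[ 229  163   57   56 1451] ((434.1634216308594, -268.7076721191406), 25.99030876159668) 0.0237 sat 10.508614748449345
[ 139  219   54   49 1037] ((457.9653625488281, -370.5364685058594), 25.824262619018555) 0.0234 sat 237.04146576663453
[ 246  258   51   46 1178] ((530.8207397460938, -284.82586669921875), 25.877344131469727) 0.0233 sat 239.97707979626486
[406 359  31  25 559] ((701.2576904296875, -151.65756225585938), 24.860610961914062) 0.0219 sat 17.529516994633273
[ 0.43483737 -0.27082675  0.20025146] [-0.703 -0.132  1.97   0.     1.303 -1.958]
```

>>> apply_moves(
  rows=[0.002, 0.003, 0.06, 0, 0, 0, 0.002, 0.003, 0.12, 0, 0, 0, 0.002, 0.003, 0.16, 0, 0, 0, 0.002, 0.003, 0.185, 0, 0, 0, 0.002, 0.003, 0.199, 0, 0, 0, 0.002, 0.003, 0.199, 0, 0, 0, 0.002, 0.003, 0.199, 0, 0, 0],
)

```text
t: 4.0
tool_pos: [0.4343, -0.2707, 0.0819]
tool_rot: [0.496, 3.1, -0.002]
contact_force: [-0.7, -0.1, 1.6]
opening: 0.0849
grip_force: 0.0
```

>>> apply_moves(
  rows=[0, 0, 0, 0, 0, 0, 0, 0, 0, 0, 0, 0, 0, 0, 0, 0, 0, 0, 0, 0, 0, 0, 0, 0, 0, 0, 0, 0, 0, 0, 0, 0, 0, 0, 0, 0, 0, 0, 0, 0, 0, 0, 0, 0, 0, 0, 0, 0],
  grip=0.4,
  grip_force=40,
)

```text
t: 4.8
tool_pos: [0.4342, -0.271, 0.0822]
tool_rot: [0.497, 3.1, -0.001]
contact_force: [-0.2, 1.3, 6.3]
opening: 0.0494
grip_force: 42.3
```

```bash
python3 -c "
from h import *
print(ctrl.tip_extent, ctrl.get_obs()['tool_pos'])"
```

```text
0.0726 [ 0.43418064 -0.2709831   0.08216937]
```

>>> apply_moves(
  rows=[0, 0, -0.03, 0, 0, 0, 0, 0, -0.1, 0, 0, 0, 0, 0, -0.17, 0, 0, 0, 0, 0, -0.2, 0, 0, 0, 0, 0, -0.2, 0, 0, 0, 0.003, 0.05, -0.2, 0, 0, 0, 0.003, 0.12, -0.2, 0, 0, 0, 0.005, 0.19, -0.2, 0, 0, 0, 0.006, 0.26, -0.2, 0, 0, 0, 0.008, 0.33, -0.2, 0, 0, 0, 0.01, 0.4, -0.2, 0, 0, 0, 0.011, 0.45, -0.2, 0, 0, 0, 0.011, 0.469, -0.2, 0, 0, 0, 0.011, 0.469, -0.2, 0, 0, 0, 0.011, 0.469, -0.2, 0, 0, 0, 0.011, 0.469, -0.2, 0, 0, 0],
)

```text
t: 6.4
tool_pos: [0.5146, -0.0022, 0.2001]
tool_rot: [-0.5, -3.101, 0.001]
contact_force: [-0.4, 0.0, -2.1]
opening: 0.0491
grip_force: 42.4
```

Run:
```python
from h import *
im,d,K,R,c=cam("wrist"); cv2.imwrite("pics/w4.png",im); P=cloud(d,K,R,c)
o=ctrl.get_obs();print(o["tool_pos"],o["opening"],o["grip_force"])
t=(P-o["tool_pos"])@Ro.from_rotvec(o["tool_rot"]).as_matrix()
m=(d>0)&(np.hypot(t[...,0],t[...,1])<.035)&(P[...,2]>.1)
q=t[m]
for z in np.arange(.03,.1,.005):
    s=q[(q[:,2]>z)&(q[:,2]<z+.005)]
    if len(s)>20: print(z.round(3),len(s),s[:,:2].min(0).round(4),s[:,:2].max(0).round(4))
```

```text
[ 0.51475534 -0.00222929  0.20034816] 0.04916994905206482 42.366978462898714
0.03 718 [-0.0103 -0.0323] [0.0128 0.0329]
0.035 410 [-0.01   -0.0341] [0.0127 0.0339]
0.04 402 [-0.0101 -0.0341] [0.0127 0.0338]
0.045 347 [-0.01   -0.0342] [0.0126 0.0342]
0.05 311 [-0.0101 -0.034 ] [0.0125 0.0341]
0.055 4062 [-0.0255 -0.034 ] [0.0264 0.034 ]
0.06 919 [-0.0172 -0.034 ] [0.0267 0.034 ]
0.065 658 [-0.0172 -0.0306] [0.0267 0.0311]
0.07 577 [-0.0171 -0.0246] [0.0267 0.0235]
0.075 506 [-0.0169 -0.0246] [0.0268 0.0236]
0.08 63 [-0.017  -0.0238] [0.026  0.0213]
```

View pics/w4.png

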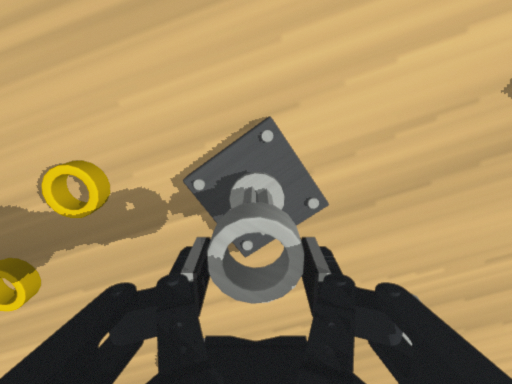

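The ring is held level, centred in the grip at (256,255), with the shaft below it. Now I lower it.

>>> apply_moves(
  rows=[-0.002, 0.002, 0, 0, 0, 0, -0.002, 0.002, 0.02, 0, 0, 0, -0.002, 0.002, 0.045, 0, 0, 0, -0.002, 0.002, 0.07, 0, 0, 0, -0.002, 0.002, 0.095, 0, 0, 0, -0.002, 0.002, 0.115, 0, 0, 0, -0.002, 0.002, 0.125, 0, 0, 0, -0.002, 0.002, 0.13, 0, 0, 0, -0.002, 0.002, 0.133, 0, 0, 0, -0.002, 0.002, 0.133, 0, 0, 0],
)

```text
t: 7.45
tool_pos: [0.5169, -0.0003, 0.1213]
tool_rot: [0.497, 3.101, -0.0]
contact_force: [-0.3, 0.4, -0.9]
opening: 0.0497
grip_force: 42.4
```

>>> apply_moves(
  rows=[0.001, 0, 0.003, 0, 0, 0, 0.001, 0, 0.005, 0, 0, 0, 0.001, 0, 0.005, 0, 0, 0],
)

```text
t: 7.75
tool_pos: [0.5169, -0.0002, 0.1194]
tool_rot: [0.497, 3.1, -0.0]
contact_force: [-1.8, 0.3, 5.8]
opening: 0.0491
grip_force: 43.0
```

>>> apply_moves(
  rows=[0, 0, 0, 0, 0, 0, 0, 0, 0, 0, 0, 0, 0, 0, 0, 0, 0, 0, 0, 0, 0, 0, 0, 0, 0, 0, -0.03, 0, 0, 0, 0, 0, -0.08, 0, 0, 0, 0, 0, -0.14, 0, 0, 0, 0, 0, -0.2, 0, 0, 0, 0, 0, -0.2, 0, 0, 0, 0, 0, -0.2, 0, 0, 0],
  grip=1,
)

```text
t: 8.75
tool_pos: [0.5164, -0.0001, 0.2389]
tool_rot: [0.497, 3.1, 0.0]
contact_force: [-0.7, -0.1, -0.7]
opening: 0.0856
grip_force: 0.0
```

```bash
cat > arb2.py <<'E'
from h import *
im,d,K,R,c=cam("wrist"); cv2.imwrite("pics/w5.png",im); P=cloud(d,K,R,c)
r=np.hypot(P[...,0]-.515,P[...,1]+.003)
for lo,hi,rr in((.052,.068,.045),(.086,.1,.03)):
    m=(P[...,2]>lo)&(P[...,2]<hi)&(d>0)&(r<rr); q=P[m]
    if len(q)>4: print(lo,len(q),cv2.minEnclosingCircle(q[:,:2].astype(np.float32)*1000),np.percentile(q[:,2],[5,50,95]).round(4))
    if lo<.06:
        A=np.c_[q[:,:2],np.ones(len(q))]; print("tilt",np.linalg.lstsq(A,q[:,2],rcond=None)[0])
print(ctrl.get_obs()["tool_pos"],ctrl.get_obs()["tool_rot"])
E
python3 arb2.py
```

```text
0.052 1548 ((516.4158325195312, 0.6232035160064697), 26.073265075683594) [0.0556 0.0619 0.0634]
tilt [ 0.02031397 -0.01082447  0.05093048]
0.086 169 ((515.6705322265625, -1.2781749963760376), 6.150335788726807) [0.0877 0.091  0.0939]
[ 5.15675589e-01 -9.64208332e-06  2.37254551e-01] [-4.96968630e-01 -3.10121584e+00  1.73153918e-05]
```

>>> apply_moves(
  rows=[0.177, 0.477, 0, 0, 0, 0.323, 0.177, 0.477, 0, 0, 0, 0.323, 0.177, 0.477, 0, 0, 0, 0.323, 0.177, 0.477, 0, 0, 0, 0.323, 0.177, 0.477, 0, 0, 0, 0.323, 0.177, 0.477, 0, 0, 0, 0.323, 0.177, 0.477, 0, 0, 0, 0.323, 0.177, 0.477, 0, 0, 0, 0.323, 0.177, 0.477, 0, 0, 0, 0.323, 0.177, 0.477, 0, 0, 0, 0.323],
)

```text
t: 9.8
tool_pos: [0.5043, 0.3038, 0.2366]
tool_rot: [-1.261, -2.876, 0.003]
contact_force: [0.9, -0.2, -0.5]
opening: 0.0853
grip_force: 0.0
```

Run:
```python
from h import *
im,d,K,R,c=cam("wrist"); P=cloud(d,K,R,c)
m=((P[...,2]>.035)&(P[...,2]<.055)&(d>0)&(np.hypot(P[...,0]-.503,P[...,1]-.302)<.05))
q=P[m]; print(cv2.minAreaRect(q[:,:2].astype(np.float32)*1000))
m=((P[...,2]>.006)&(P[...,2]<.018)&(d>0)&(np.hypot(P[...,0]-.503,P[...,1]-.302)<.06))
q=P[m];e=cv2.minEnclosingCircle(q[:,:2].astype(np.float32)*1000);print(e)
o=ctrl.get_obs();T=Ro.from_rotvec(o["tool_rot"]).as_matrix();print(o["tool_pos"],np.degrees(np.arctan2(T[1,1],T[0,1])))
print(moves([e[0][0]/1000,e[0][1]/1000,.091]))
```

```text
((504.23321533203125, 305.130859375), (35.65279769897461, 36.81158447265625), 43.26880645751953)
((504.3260498046875, 305.1627502441406), 37.64984130859375)
[0.50449246 0.30366645 0.23696056] 42.63245670282819
[0.00195987 0.00188221 0.24326536]
```

>>> apply_moves(
  rows=[0.002, 0.002, 0.07, 0, 0, 0, 0.002, 0.002, 0.14, 0, 0, 0, 0.002, 0.002, 0.2, 0, 0, 0, 0.002, 0.002, 0.23, 0, 0, 0, 0.002, 0.002, 0.243, 0, 0, 0, 0.002, 0.002, 0.243, 0, 0, 0, 0.002, 0.002, 0.243, 0, 0, 0],
)

```text
t: 10.55
tool_pos: [0.5057, 0.3066, 0.0936]
tool_rot: [1.26, 2.876, 0.003]
contact_force: [-0.1, -0.1, -0.4]
opening: 0.0852
grip_force: 0.0
```

>>> apply_moves(
  rows=[0, 0, 0, 0, 0, 0, 0, 0, 0, 0, 0, 0, 0, 0, 0, 0, 0, 0, 0, 0, 0, 0, 0, 0, 0, 0, 0, 0, 0, 0, 0, 0, 0, 0, 0, 0, 0, 0, 0, 0, 0, 0, 0, 0, 0, 0, 0, 0, 0, 0, 0, 0, 0, 0],
  grip=0.2,
  grip_force=70,
)

```text
t: 11.45
tool_pos: [0.5052, 0.307, 0.0932]
tool_rot: [1.259, 2.877, 0.002]
contact_force: [-0.4, -0.5, 5.7]
opening: 0.0347
grip_force: 72.1
```

>>> apply_moves(
  rows=[0, 0, -0.03, 0, 0, 0, 0, 0, -0.1, 0, 0, 0, 0, 0, -0.17, 0, 0, 0, 0, 0, -0.2, 0, 0, 0, -0.03, -0.026, -0.2, 0, 0, 0.04, -0.09, -0.077, -0.2, 0, 0, 0.08, -0.15, -0.129, -0.2, 0, 0, 0.12, -0.21, -0.18, -0.2, 0, 0, 0.16, -0.27, -0.232, -0.2, 0, 0, 0.2, -0.33, -0.283, -0.2, 0, 0, 0.24, -0.37, -0.318, -0.2, 0, 0, 0.286, -0.39, -0.335, -0.2, 0, 0, 0.286, -0.39, -0.335, -0.2, 0, 0, 0.286, -0.39, -0.335, -0.2, 0, 0, 0.286, -0.39, -0.335, -0.2, 0, 0, 0.286],
)

```text
t: 12.95
tool_pos: [0.5154, -0.0007, 0.2114]
tool_rot: [-1.867, -2.525, 0.0]
contact_force: [1.0, 0.8, -1.8]
opening: 0.0348
grip_force: 71.4
```

Run:
```python
from h import *
im,d,K,R,c=cam("wrist"); cv2.imwrite("pics/w6.png",im); P=cloud(d,K,R,c)
o=ctrl.get_obs();T=Ro.from_rotvec(o["tool_rot"]).as_matrix();print(o["tool_pos"],o["opening"],np.degrees(np.arctan2(T[1,1],T[0,1])))
t=(P-o["tool_pos"])@T
for n,lo,hi,rr in(("boss",.043,.054,.032),("disc",.078,.09,.045)):
    m=(d>0)&(np.hypot(t[...,0],t[...,1])<rr)&(t[...,2]>lo)&(t[...,2]<hi)&((abs(t[...,1])<.0185)|(n=="disc"))
    q=t[m]; print(n,len(q),q.min(0).round(4),q.max(0).round(4),np.median(q[:,2]),cv2.minEnclosingCircle(q[:,:2].astype(np.float32)*1000))
    if n=="disc":
        q=q[q[:,2]<.085];A=np.c_[q[:,:2],np.ones(len(q))]; print("tilt",np.linalg.lstsq(A,q[:,2],rcond=None)[0])
m=(d>0)&(P[...,2]>.086)&(P[...,2]<.1)&(np.hypot(P[...,0]-.5158,P[...,1]+.001)<.02)
print(m.sum())
m=(d>0)&(P[...,2]>.012)&(P[...,2]<.022)&(np.hypot(P[...,0]-.5158,P[...,1]+.001)<.08)
print(cv2.minAreaRect(P[m][:,:2].astype(np.float32)*1000))
```

```text
[ 0.51546359 -0.00059346  0.21162543] 0.03496667495199603 17.064457243530644
boss 3765 [-0.0194 -0.0185  0.043 ] [0.0177 0.0185 0.054 ] 0.04923926620935565 ((-0.8643856048583984, -0.5434112548828125), 25.410730361938477)
disc 4435 [-0.0163 -0.0381  0.078 ] [0.0367 0.037  0.09  ] 0.0813487551291604 ((-0.9303904175758362, -0.48734739422798157), 37.762306213378906)
tilt [0.00370366 0.00178363 0.08125731]
0
((510.82122802734375, 15.89316177368164), (100.0734634399414, 64.48683166503906), 16.866058349609375)
```

View pics/w6.png

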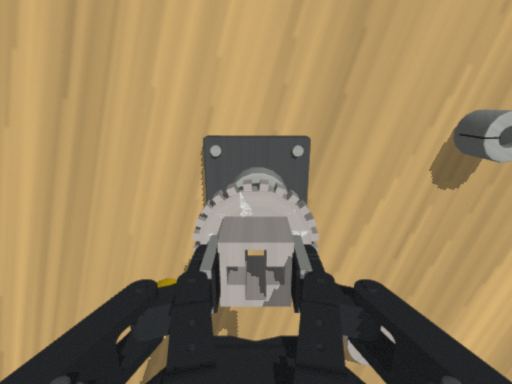

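The gear is held level, its boss and bore at (256,265), square to the base. The gear is within 1 mm of the axis, so I lower it onto the pilot.

>>> apply_moves(
  rows=[0, 0.001, 0.01, 0, 0, 0, 0, 0.001, 0.025, 0, 0, 0, 0, 0.001, 0.037, 0, 0, 0, 0, 0.001, 0.044, 0, 0, 0, 0, 0.001, 0.05, 0, 0, 0, 0, 0.001, 0.056, 0, 0, 0, 0, 0.001, 0.056, 0, 0, 0],
)

```text
t: 13.7
tool_pos: [0.516, -0.0014, 0.1779]
tool_rot: [-1.869, -2.524, 0.001]
contact_force: [-0.0, 0.1, -2.4]
opening: 0.035
grip_force: 71.4
```

>>> apply_moves(
  rows=[0, 0, 0.004, 0, 0, 0, 0, 0, 0.008, 0, 0, 0, 0, 0, 0.012, 0, 0, 0, 0, 0, 0.016, 0, 0, 0, 0, 0, 0.016, 0, 0, 0],
)

```text
t: 14.2
tool_pos: [0.516, -0.0014, 0.1684]
tool_rot: [-1.869, -2.525, 0.001]
contact_force: [-0.7, 1.0, -2.2]
opening: 0.0348
grip_force: 71.4
```

>>> apply_moves(
  rows=[0, 0, 0.006, 0, 0, 0, 0, 0, 0.012, 0, 0, 0, 0, 0, 0.018, 0, 0, 0, 0, 0, 0.022, 0, 0, 0, 0, 0, 0.026, 0, 0, 0, 0, 0, 0.03, 0, 0, 0, 0, 0, 0.033, 0, 0, 0, 0, 0, 0.033, 0, 0, 0],
  grip_force=90,
)

```text
t: 15.0
tool_pos: [0.5163, -0.0015, 0.1499]
tool_rot: [-1.869, -2.525, 0.001]
contact_force: [-5.0, 0.3, 7.4]
opening: 0.0344
grip_force: 96.7
```

>>> apply_moves(
  rows=[0, 0, 0.003, 0, 0, 0, 0, 0, 0.006, 0, 0, 0, 0, 0, 0.007, 0, 0, 0, 0, 0, 0.007, 0, 0, 0, 0, 0, 0.007, 0, 0, 0],
)

```text
t: 15.5
tool_pos: [0.5164, -0.0015, 0.1472]
tool_rot: [-1.868, -2.524, 0.002]
contact_force: [-8.5, 1.4, 14.1]
opening: 0.0343
grip_force: 97.6
```

>>> apply_moves(
  rows=[0, -0.001, 0.001, 0, 0, 0, 0, -0.001, 0.002, 0, 0, 0, 0, -0.001, 0.002, 0, 0, 0, 0, -0.001, 0.002, 0, 0, 0],
)

```text
t: 15.9
tool_pos: [0.5163, -0.0015, 0.1471]
tool_rot: [-1.868, -2.525, 0.0]
contact_force: [-11.1, 1.9, 19.5]
opening: 0.0345
grip_force: 98.2
```

Run:
```python
from h import *
im,d,K,R,c=cam("wrist"); cv2.imwrite("pics/w7.png",im); P=cloud(d,K,R,c)
o=ctrl.get_obs();T=Ro.from_rotvec(o["tool_rot"]).as_matrix();print(o["tool_pos"],o["contact_force"],np.degrees(np.arctan2(T[1,1],T[0,1])))
t=(P-o["tool_pos"])@T
m=(d>0)&(np.hypot(t[...,0],t[...,1])<.045)&(t[...,2]>.076)&(t[...,2]<.09)
q=t[m];w=P[m]; print(np.median(q[:,2]),"disc top z",np.median(w[:,2]),cv2.minEnclosingCircle(w[:,:2].astype(np.float32)*1000))
k=abs(q[:,2]-np.median(q[:,2]))<.003;A=np.c_[w[k][:,:2],np.ones(k.sum())]; print("tilt",np.linalg.lstsq(A,w[k][:,2],rcond=None)[0])
```

```text
[ 0.51632938 -0.00149386  0.14713049] [-10.82861728   2.34549671  19.56447252] 16.995996652679768
0.08116771174753644 disc top z 0.0659679976484589 ((516.070068359375, -2.2867727279663086), 37.75877380371094)
tilt [-0.00136786 -0.00510912  0.06677332]
```

```bash
python3 -c "
from h import *
print(ctrl.finish_job())"
```

```text
the job is handed in; nothing more can be done
None
```

I handed the job in at about 16 s: the spacer is flat on the seat, and the gear is meshed and held pressed home (underside about 54 mm up, about 19.5 N vertical force); the script returned no verdict.

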